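Shut down the machine and hang up the ear defenders

ROBOT

A 7-joint arm with a two-finger parallel gripper is mounted at the origin on the work surface. World frame = base frame: x ahead of the robot, y to its left, z up, the work surface at z = 0. Lengths are in m, angles in rad, forces in N, time in s.
With the tool pointing down it reaches from about 0.375 to 0.925 m from the base axis. Payload 3.1 kg.
Tool frame: the origin (TCP) lies on the centre line of the jaws, within the pads' length; the fingertips stand 25 mm ahead of it and the grasp point (between the pads) lies 6 mm ahead of it (manip.tips_ahead is the distance from the TCP to the fingertips, in m); z points along the fingers, y is the line along which they close (so a half turn about z gives the same grasp; the last joint's range is limited). The gripper opens to 85 mm and grips with 20 to 120 N. Pads are 22 mm wide; open, the fingers measure 114 mm over their backs; the gripper's body (76 mm by 85 mm) begins 54 mm behind the grasp point. The pads swing forward as they close: fully open they stand 13 mm farther back than shut.
Start: joints at [1.171, 0.383, 0.044, 1.598, -0.018, 1.161, -0.05], TCP at [0.193, -0.621, 0.256] pointing down, gripper open.
Joint ranges: [-2.61, 2.61], [-0.41, 2.15], [-1.48, 1.57], [0, 2.5], [-1.57, 4.71], [0.05, 1.97], [-2.85, 2.85]. Speed limits (rad/s): [2.79, 2.79, 3.14, 3.14, 3.14, 3.14, 3.14].

INTERFACE

Orientations are given as [roll, pitch, yaw] about the fixed x, y, z axes, in that order (R = Rz(yaw) Ry(pitch) Rx(roll)).
In Python, from plant import manip gives the robot as it stands.
- The arm moves only by the tool servo_tool, never from a script. Its argument "rows" is one flat list of numbers, 7 for each row, row after row: the turn, a rotation vector about the world's x, y, z in units of 5 degrees (1.0 is 5 degrees), then the shift along the world's x, y, z in m, then the opening in per cent of the stroke, from 0 (shut) to 100 (fully open). In form: [ax, ay, az, x, y, z, jaw, ax, ay, az, x, y, z, jaw, ...]. A call has 1 to 20 rows; each row shifts and turns the commanded pose from where the row before left it; what a row does not reach is not made up. A row lasts 1/12 s, in which the tool goes at most 41.7 mm and 7.16 degrees, less where a joint would pass 70% of its speed; a pose out of reach is approached as far as the arm can. A call is refused whole if a number of a shift passes 0.0417 or a number of a turn 1, either way. A call with a gripper value outside its range is refused whole. The fingers move at their own pace and stop on an object; "grip_force" is the grip in N (left out, the last holds). Time passes only in rows, so rows that do not move let the fingers close. It gives the time, the measured TCP pose, the force, the opening and the grip force at its end, in the units of the state.
- manip.get_state(): the state, without advancing time (a new reading comes with each control period).
- manip.camera(name): name is "scene" or "top" or "wrist"; returns a dict with "img" (420x560x3 uint8, red, green, blue), "mtx" (3x3 intrinsics, pixels), "T" (4x4, takes a point from camera to world coordinates). Camera axes: x right, y down, z forward; pixel columns grow to the right and rows downward; lengths in m; the calibration is good to about 2 mm. A picture is of the moment at which its call begins. There is no depth.
- manip.hand_in(): hands the job in; it is judged then, once.
Trained networks look in the newest picture that a camera, given by its name, has taken for a name from the list of things; names that differ only in an ending like _2 or _b are one class to them, and where a whole thing is asked for, a point or a joint stands for the part that bears it (a point fixed in the world has none). Each returns a list of dicts, best first, with "score" (0 to 1); they miss things now and then, are a little off and sometimes report something else, mostly with a low value. They report only what shows in the picture. A call takes as long as a camera call. They do not tell look-alikes from the thing itself.
- manip.look_for(camera, query): "xyz" ([x, y, z] in m, in world coordinates, good to about 4 mm: the middle of the surface that is visible of it).
- manip.mark_of(camera, query): "xyz" ([x, y, z] in m, in world coordinates, good to about 4 mm: a listed point, or the origin of a listed thing).
The state is a dict: "clock": time; "joint_pos": joint angles; "joint_velocities": joint speeds; "tau": joint torques, N m; "tool_pos": TCP position; "eef_rot": TCP orientation; "wrist_force": force on the tool from outside, world axes, zero at the start; "ft_torque": the same for the moment, N m; "finger_gap": finger opening in m; "finger_force": force on a finger pad.
Only numpy, scipy, OpenCV 4.12 (cv2) and the standard library are available. Lean on these libraries where they do the work, as an engineer would, in place of code of your own. Each camera call takes 0.05 s, during which the arm holds its last target. There are 200 camera calls.

TASK

The work at the machine is finished: first turn the speed dial back so that its white pointer stands at the red index mark. Only then hang both pairs of ear defenders over the rail, each with its headband straddling the bar (one cup either side) on the half of the rail whose end cap has its own colour, hanging still and free. Leave the glue bottle, the jar and the wood offcut where they are.

Things in the scene. Friction and masses are not known exactly. Their poses are not given: they have to be found in the camera images.
- ear_red: Red ear defenders, 240 g, standing on two cups, headband arched over. Origin at bench level midway between the cups; z up, x from cup to cup. 176 mm long in x, 64 mm wide in y, 168 mm tall; cups to 74 mm; clear gap between cushions 90 mm. The crown is a pad (black, coloured on top) 30 by 30 mm, 145 to 165 mm above the origin; grip it from above across y.
- ear_red_crown (a point): Point at the middle of the underside of the red pair's crown pad, 145 mm above the pair's origin; axes as the pair's. This is where the bar bears when the pair hangs.
- ear_yellow: Yellow ear defenders, 240 g, standing on two cups, headband arched over. Origin at bench level midway between the cups; z up, x from cup to cup. 176 mm long in x, 64 mm wide in y, 168 mm tall; cups to 74 mm; clear gap between cushions 90 mm. The crown is a pad (black, coloured on top) 30 by 30 mm, 145 to 165 mm above the origin; grip it from above across y.
- ear_yellow_crown (a point): Point at the middle of the underside of the yellow pair's crown pad, 145 mm above the pair's origin; axes as the pair's. This is where the bar bears when the pair hangs.
- rail: Fixed stand with a horizontal round steel bar, 20 mm thick, along its local y, on two blue posts 24 mm square at y = -180 and 180 mm; wooden base 80 by 420 by 18 mm. Origin on the bench under the bar's middle, z up. Bar top 175 mm above the bench.
- rail_mid (a point): Top of the bar at its middle, 175 mm above the bench; y along the bar. A dark collar 10 mm wide and 34 mm across sits here and divides the two halves; each half leaves about 155 mm of free bar between collar and cap.
- cap_red: Red end cap, a fixed disc 36 mm across and 24 mm high on top of one end post of the rail; origin at its underside centre, level with the top of the bar. Marks its half of the rail for the red pair.
- cap_yellow: Yellow end cap, a fixed disc 36 mm across and 24 mm high on top of one end post of the rail; origin at its underside centre, level with the top of the bar. Marks its half of the rail for the yellow pair.
- dial (a joint): Angle of the speed dial, rad, 0 to 4.2; grows as the dial turns clockwise seen from above; it stays where it is left (0.06 N m friction). Turning back is anticlockwise.
- dial_grip (a point): Point on the dial's upright axis, 78 mm above the bench, at mid-height of its bar grip: 64 mm long along the dial's own x, 15 mm wide, from 63 to 93 mm above the bench, on a black disc 82 mm across whose top is at 63 mm. The dial's +x points to its white pointer.
- dial_tip (a point): End of the white pointer, 40 mm from the dial's axis; axes as the dial's.
- index (a point): Where the pointer's end belongs: 40 mm from the same axis, in line with the red index mark on the aluminium ring (116 mm across) round the dial. x points outward from the axis.
- control_box: Fixed green speed control box, 130 by 130 by 50 mm, that carries the ring and the dial; origin under its centre, on the bench.
- glue: White glue bottle, 60 mm across, 160 mm tall, origin under its base. Leave alone.
- jar: Amber jar, 66 mm across, 90 mm tall, origin under its base. Leave alone.
- offcut: Wood offcut, 60 by 120 by 30 mm, origin under its centre. Leave alone.
Things that resemble listed ones, but are neither listed nor needed, are in the scene too. Of the things that look like the ear_yellow, the middle-sized one is meant.

How it is judged:
On the way, in this order (a step that is already met when the one before it is completed fails the run):
1. the dial's pointer stands at the red mark while both pairs still stand on the bench (horizontal distance between dial_tip and index below 0.006 m and height (world z) of each of ear_red, ear_yellow below 0.02 m and angle between each of ear_red, ear_yellow's own z axis and vertical below 0.3 rad), for 0.2 s.
2. one pair hangs released over its own half of the rail (((z of ear_red_crown in the frame of rail_mid between -0.008 and 0.01 m and x of ear_red_crown in the frame of rail_mid between -0.025 and 0.025 m and horizontal distance between ear_red_crown and cap_red below 0.168 m and angle between ear_red's own z axis and vertical below 0.35 rad and linear speed of ear_red below 0.03 m/s and angular speed of ear_red below 0.3 rad/s and contact force between ear_red and the fingers below 0.1 N) or (z of ear_yellow_crown in the frame of rail_mid between -0.008 and 0.01 m and x of ear_yellow_crown in the frame of rail_mid between -0.025 and 0.025 m and horizontal distance between ear_yellow_crown and cap_yellow below 0.168 m and angle between ear_yellow's own z axis and vertical below 0.35 rad and linear speed of ear_yellow below 0.03 m/s and angular speed of ear_yellow below 0.3 rad/s and contact force between ear_yellow and the fingers below 0.1 N))), for 0.2 s.
At the end, for the whole second after the job is handed in: Pointer end within 6 mm of the index point; each crown point within 25 mm across the bar and -8 to +10 mm of its top, under 168 mm from its own colour's cap, the pair tilted under 20 degrees, at rest and released (horizontal distance between dial_tip and index below 0.006 m and z of ear_red_crown in the frame of rail_mid between -0.008 and 0.01 m and x of ear_red_crown in the frame of rail_mid between -0.025 and 0.025 m and horizontal distance between ear_red_crown and cap_red below 0.168 m and angle between each of ear_red, ear_yellow's own z axis and vertical below 0.35 rad and linear speed of each of ear_red, ear_yellow below 0.03 m/s and angular speed of each of ear_red, ear_yellow below 0.3 rad/s and contact force between each of ear_red, ear_yellow and the fingers below 0.1 N and z of ear_yellow_crown in the frame of rail_mid between -0.008 and 0.01 m and x of ear_yellow_crown in the frame of rail_mid between -0.025 and 0.025 m and horizontal distance between ear_yellow_crown and cap_yellow below 0.168 m); the robot touches nothing.
It fails at once if the glue bottle is moved more than 30 mm (distance of glue from where it was at the start of the episode above 0.03 m).
It fails at once if the jar is moved more than 30 mm (distance of jar from where it was at the start of the episode above 0.03 m).
It fails at once if the wood offcut is moved more than 30 mm (distance of offcut from where it was at the start of the episode above 0.03 m).
It also fails if it takes over 66 s, if anything falls off the work surface, if the arm or the gripper's body presses on something with over 40 N, if the wrist force passes 120 N, or if a joint passes its speed limit or range.

## Working session

There is one attempt and no reset: what is moved stays moved. The work goes in short steps, Python scripts to look and compute and a tool call to move; the robot and the scene stay as the last step left them, time stands still between calls to the robot, and variables do not carry over. Pictures are saved under pics/ and viewed, at most 10 in all, crops included, and the job is handed in when it is done.

Besides the shell and the picture viewer there is one more tool, called after ">>>" by a JSON object that holds its "method" and its "body", one argument or row to a line. servo_tool: Moves the arm, as the interface text tells. Its arguments: {"type":"object","properties":{"rows":{"type":"array"},"grip_force":{"type":"number"}},"required":["rows"]}

```bash
ls; mkdir -p pics; python3 - <<'E'
from plant import manip
import cv2,numpy as np
ims=[]
for c in ("scene","top"):
    r=manip.camera(c); cv2.imwrite(f"pics/{c}0.png",r["img"][:,:,::-1]); 
    for q in ("ear_red","ear_red_crown","ear_yellow","ear_yellow_crown","rail","rail_mid","cap_red","cap_yellow","dial_grip","dial_tip","index","control_box","glue","jar","offcut"):
        l=manip.mark_of(c,q)
        for d in l[:4]:
            p=np.linalg.inv(r["T"])@np.r_[d["xyz"],1]; p=r["mtx"]@p[:3]; p=p[:2]/p[2]
            print(c,q,np.round(d["xyz"],3),round(d["score"],2),p.round())
s=manip.get_state();print(s["clock"],s["tool_pos"],s["eef_rot"],s["finger_gap"])
E
```

```text
pics
scene ear_red [ 0.474 -0.382  0.002] 0.7 [177. 172.]
scene ear_red [ 0.622  0.037 -0.001] 0.25 [254. 274.]
scene ear_red_crown [ 0.478 -0.384  0.146] 0.67 [164. 143.]
scene ear_red_crown [ 0.521 -0.194  0.141] 0.54 [205. 183.]
scene ear_yellow [ 0.521 -0.2    0.004] 0.87 [211. 208.]
scene ear_yellow [ 0.191 -0.334 -0.001] 0.73 [241. 126.]
scene ear_yellow [ 0.348 -0.114 -0.002] 0.62 [266. 184.]
scene ear_yellow [ 0.71  -0.347  0.001] 0.4 [133. 231.]
scene ear_yellow_crown [ 0.521 -0.196  0.145] 0.88 [204. 182.]
scene ear_yellow_crown [ 0.191 -0.333  0.207] 0.87 [235.  79.]
scene ear_yellow_crown [ 0.344 -0.116  0.096] 0.85 [265. 164.]
scene rail [ 0.503  0.252 -0.002] 0.82 [343. 282.]
scene rail_mid [0.503 0.255 0.175] 0.72 [353. 254.]
scene cap_red [0.505 0.254 0.177] 0.61 [353. 254.]
scene cap_yellow [0.583 0.418 0.178] 0.7 [402. 318.]
scene dial_grip [0.624 0.037 0.071] 0.77 [252. 264.]
scene dial_grip [0.654 0.012 0.056] 0.32 [238. 270.]
scene dial_tip [ 0.619 -0.003  0.055] 0.69 [242. 258.]
scene index [0.654 0.011 0.057] 0.77 [238. 270.]
scene control_box [ 0.48  -0.383  0
[... 853 characters left out ...]
red [0.429 0.086 0.17 ] 0.41 [264. 216.]
top cap_yellow [0.582 0.419 0.175] 0.54 [154. 169.]
top dial_grip [0.623 0.036 0.08 ] 0.85 [278. 159.]
top dial_grip [ 0.623 -0.001  0.053] 0.61 [290. 160.]
top dial_tip [ 0.626 -0.001  0.052] 0.83 [290. 159.]
top index [0.655 0.016 0.059] 0.92 [284. 151.]
top control_box [0.625 0.034 0.002] 0.7 [279. 163.]
top glue [ 0.721 -0.2   -0.   ] 0.62 [345. 134.]
top glue [0.579 0.416 0.179] 0.38 [155. 170.]
top jar [0.769 0.212 0.002] 0.81 [228. 124.]
top offcut [ 0.71  -0.349  0.002] 0.61 [388. 136.]
top offcut [0.43  0.091 0.174] 0.38 [262. 216.]
1.6 [ 0.19321898 -0.62061669  0.25627884] [-3.14158240e+00 -2.56898057e-05  3.01813851e-01] 0.08583890529384401
```

View images.

```bash
python3 - <<'E'
import cv2
a=cv2.imread("pics/scene0.png");b=cv2.imread("pics/top0.png")
cv2.imwrite("pics/s1.png",cv2.resize(a[50:390,80:460],None,fx=2,fy=2,interpolation=cv2.INTER_CUBIC)[:600])
cv2.imwrite("pics/t1.png",cv2.resize(b[100:320,120:460],None,fx=2.35,fy=2.35,interpolation=cv2.INTER_CUBIC))
E
```

```text
(no output)
```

View pics/s1.png

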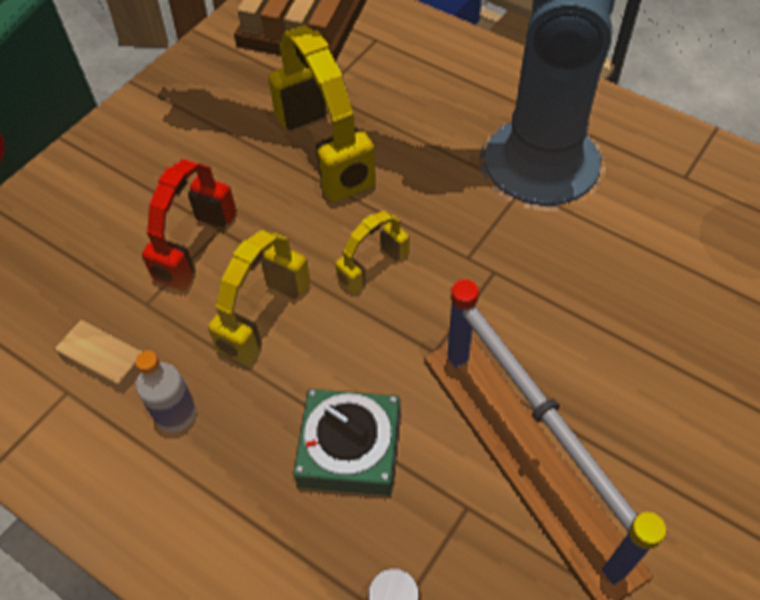

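View pics/t1.png

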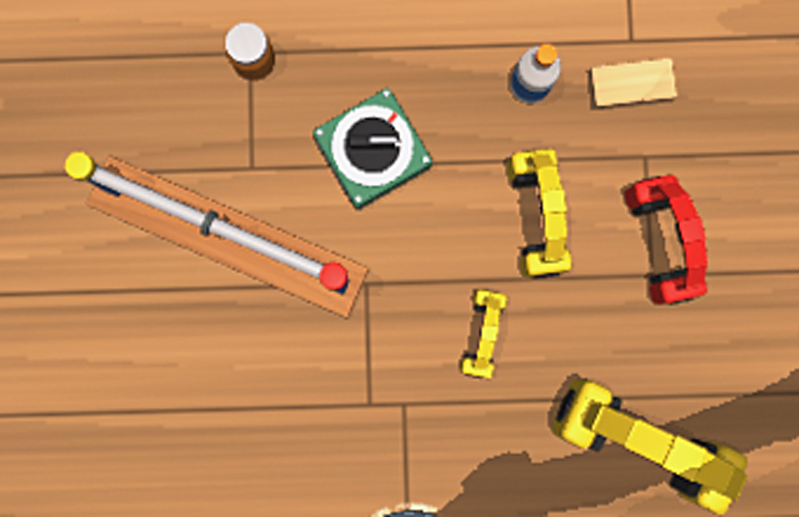

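The yellow pairs in the scene crop are the large one (320,110), the middle one (260,290) and the small one (370,250). Crown heights are 0.207, 0.145 and 0.096 m. The middle one, at about (0.52,-0.20), fits the listed 145 mm. Next I measure the angles and confirm with a crop.

```bash
cat > h.py <<'E'
import numpy as np,cv2
def unproj(r,uv,z):
    uv=np.atleast_2d(uv).astype(float); d=np.c_[uv,np.ones(len(uv))]@np.linalg.inv(r["mtx"]).T@r["T"][:3,:3].T
    o=r["T"][:3,3]; return o+d*((z-o[2])/d[:,2])[:,None]
E
python3 - <<'E'
from plant import manip
from h import *
r=manip.camera("top");im=r["img"];cv2.imwrite("pics/y1.png",cv2.resize(im[150:310,310:440,::-1],None,fx=3.6,fy=3.6,interpolation=cv2.INTER_CUBIC))
R,G,B=[im[...,i].astype(int) for i in range(3)]
def blobs(m):
    n,l,st,c=cv2.connectedComponentsWithStats(m.astype(np.uint8)); return [(np.argwhere(l==i)[:,::-1],st[i,4],c[i]) for i in range(1,n) if st[i,4]>3]
for nm,m,near in (("red",(R>110)&(G<60)&(B<60),(400,197)),("yel",(R>120)&(G>100)&(B<70),(350,188))):
    b=min((x for x in blobs(m) if x[1]>150),key=lambda x:np.hypot(*(x[2]-near)))[0]
    t=b[:,1]; L=np.ptp(t)
    a=unproj(r,b[t<t.min()+.15*L].mean(0),.07)[0];c=unproj(r,b[t>t.max()-.15*L].mean(0),.07)[0]
    d=a-c;print(nm,len(b),(a+c)/2,np.degrees(np.arctan2(d[1],d[0])),np.linalg.norm(d))
sub=np.zeros_like(R,bool);sub[140:180,255:305]=1
ax=np.array([.624,.036])
for nm,m,z in (("idx",(R>130)&(G<110)&(B<110)&(R-G>60)&sub,.055),("white",(R>170)&(G>170)&sub,.065)):
    for p,n,c in blobs(m):
        q=unproj(r,p,z)[:,:2]-ax; rr=np.hypot(*q.T); k=rr<.043 if nm=="white" else rr>0
        if k.sum()==0: continue
        v=q[k].mean(0);print(nm,n,c,k.sum(),v,np.degrees(np.arctan2(v[1],v[0])))
for i in range(3):
  manip.camera("top")
  for q in ("dial_grip","dial_tip","index"): 
    l=manip.mark_of("top",q); print(q,l and np.round(l[0]["xyz"],4))
print(manip.get_state()["clock"],manip.tips_ahead)
E
```

```text
red 242 [ 0.51889022 -0.39187722  0.07      ] 38.99306206733054 0.08645100723143825
yel 288 [ 0.47940887 -0.21722632  0.07      ] -16.398944608530563 0.09699214991879378
idx 7 [286.57142857 149.71428571] 7 [ 0.03514444 -0.02805395] -38.59851658587489
white 466 [278.11802575 161.98497854] 80 [ 0.01804757 -0.01173982] -33.043728883083524
dial_grip [0.6263 0.0345 0.0785]
dial_tip [ 0.6234 -0.0043  0.0547]
index [0.6554 0.0197 0.0556]
dial_grip [0.6211 0.0361 0.0768]
dial_tip [ 0.6237 -0.0031  0.0539]
index [0.6545 0.0157 0.0586]
dial_grip []
dial_tip [ 0.6236 -0.0057  0.0513]
index [0.6543 0.0167 0.058 ]
2.25 0.025
```

View pics/y1.png

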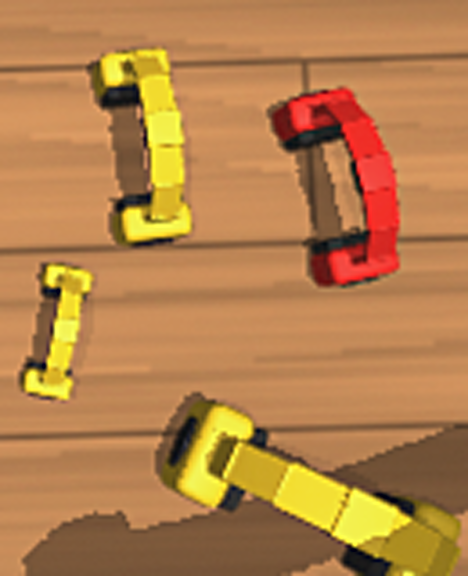

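>>> {"method": "servo_tool", "body": {
  "rows": [0,0,0.73,0.0215,0.0328,0,60,0,0,0.73,0.0215,0.0328,0,60,0,0,0.73,0.0215,0.0328,0,60,0,0,0.73,0.0215,0.0328,0,60,0,0,0.73,0.0215,0.0328,0,60,0,0,0.73,0.0215,0.0328,0,60,0,0,0.73,0.0215,0.0328,0,60,0,0,0.73,0.0215,0.0328,0,60,0,0,0.73,0.0215,0.0328,0,60,0,0,0.73,0.0215,0.0328,0,60,0,0,0.73,0.0215,0.0328,0,60,0,0,0.73,0.0215,0.0328,0,60,0,0,0.73,0.0215,0.0328,0,60,0,0,0.73,0.0215,0.0328,0,60,0,0,0.73,0.0215,0.0328,0,60,0,0,0.73,0.0215,0.0328,0,60,0,0,0.73,0.0215,0.0328,0,60,0,0,0.73,0.0215,0.0328,0,60,0,0,0.73,0.0215,0.0328,0,60,0,0,0.73,0.0215,0.0328,0,60],
  "grip_force": 50
}}

```text
clock: 3.92
tool_pos: [0.6241, 0.0367, 0.2565]
eef_rot: [3.141, 0.0, 1.578]
wrist_force: [0.1, -0.2, -0.1]
finger_gap: 0.0512
finger_force: 0.0
```

```bash
cat > w.py <<'E'
from plant import manip
from h import *
import sys
def look(name,qs,cam="wrist"):
    r=manip.camera(cam);cv2.imwrite(f"pics/{name}.png",r["img"][:,:,::-1])
    np.savez(f"{name}.npz",**r)
    for q in qs:
        for d in manip.mark_of(cam,q)[:3]: print(q,np.round(d["xyz"],4),round(d["score"],2))
    s=manip.get_state();print(s["clock"],s["tool_pos"].round(4) if hasattr(s["tool_pos"],"round") else s["tool_pos"],np.degrees(s["eef_rot"]),s["joint_pos"])
look(sys.argv[1],sys.argv[2:])
E
python3 w.py w1 dial_grip dial_tip index
```

```text
dial_grip [0.6277 0.0421 0.0796] 0.93
dial_tip [ 0.6202 -0.0066  0.0572] 0.63
dial_tip [0.6553 0.0161 0.0532] 0.52
index [0.6558 0.0131 0.0516] 0.85
4.1167 [0.6234 0.0374 0.256 ] [-1.79975999e+02 -4.85866068e-02  9.04748530e+01] [ 0.32186502  0.39434602 -0.56497167  1.63808864  0.22384569  1.17483242
 -0.28698062]
```

View pics/w1.png

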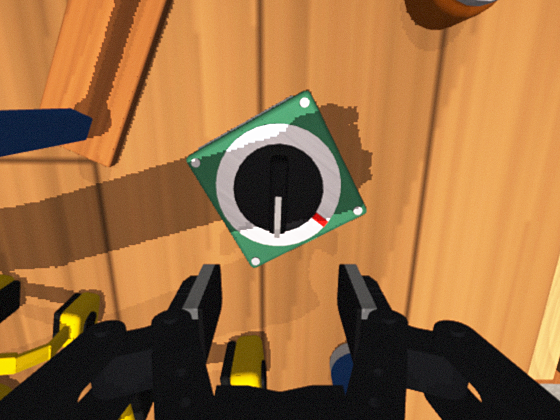

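The wrist picture shows the dial at (278,187), its pointer straight down to (277,235), and the red mark at (320,219).

```bash
python3 - <<'E'
from h import *
r=np.load("w1.npz");im=r["img"].astype(int);R,G,B=[im[...,i] for i in range(3)]
sub=np.zeros(R.shape,bool);sub[110:260,200:355]=1
m=(R>130)&(G<70)&(B<70)&sub;p=unproj(r,np.argwhere(m)[:,::-1],.055)[:,:2];print("mark",p.mean(0),len(p))
m=((R>120)&(G>120)&(B>120)&sub).astype(np.uint8)
# outer ring
ys=np.argwhere(m)[:,::-1]; k=np.hypot(*(ys-[278,187]).T)<70; ring=ys[k]
n,l,st,c=cv2.connectedComponentsWithStats(m)
i=max(range(1,n),key=lambda i:st[i,4]); hull=cv2.convexHull(np.argwhere(l==i)[:,::-1].astype(np.float32))
e=cv2.fitEllipse(hull);print(e); ctr=unproj(r,e[0],.055)[0,:2];print("ctr",ctr)
d=p.mean(0)-ctr;print(np.hypot(*d),np.degrees(np.arctan2(*d[::-1])))
t=unproj(r,[[277,235],[278,198]],.068)[:,:2];print("ptr",t); v=t[0]-t[1];print(np.degrees(np.arctan2(*v[::-1])))
v=t[0]-ctr;print(np.hypot(*v),np.degrees(np.arctan2(*v[::-1])))
E
```

```text
mark [0.66372382 0.00639748] 89
((277.91888427734375, 184.31227111816406), (123.04985046386719, 124.72931671142578), 106.14930725097656)
ctr [0.62392529 0.03994639]
0.05205239988555389 -40.12983863385812
ptr [[ 0.62346112 -0.00513543]
 [ 0.62411015  0.0303694 ]]
-91.04724756740256
0.04508420786384318 -90.58990202130565
```

>>> {"method": "servo_tool", "body": {
  "rows": [0,0,-0.2,0,0,-0.04,60,0,0,0,0,0,-0.04,60,0,0,0,0,0,-0.04,60,0,0,0,0,0,-0.03,50,0,0,0,0,0,-0.012,40,0,0,0,0,0,0,0,0,0,0,0,0,0,0,0,0,0,0,0,0,0,0,0,0,0,0,0,0,0,0,0,0,0,0,0],
  "grip_force": 50
}}

```text
clock: 4.95
tool_pos: [0.6231, 0.0335, 0.0942]
eef_rot: [3.142, 0.002, 1.557]
wrist_force: [2.1, -2.3, -11.6]
finger_gap: 0.0137
finger_force: 53.8
```

>>> {"method": "servo_tool", "body": {
  "rows": [0,0,0.8,0,0.001,0,0,0,0,0.8,0,0.001,0,0,0,0,0.8,0,0,0,0,0,0,0.8,0,0,0,0,0,0,0.8,0,0,0,0,0,0,0.8,0,0,0,0,0,0,0.8,0,0,0,0,0,0,0.8,0,0,0,0,0,0,0.8,0,0,0,0,0,0,0.8,0,0,0,0,0,0,0.8,0,0,0,0,0,0,0.8,0,0,0,0,0,0,0.8,0,0,0,0,0,0,0,0,0,0,0,0,0,0,0,0,0,0]
}}

```text
clock: 6.2
tool_pos: [0.6254, 0.0347, 0.0943]
eef_rot: [3.14, 0.005, 2.464]
wrist_force: [6.1, -2.6, -15.8]
finger_gap: 0.0136
finger_force: 53.2
```

>>> {"method": "servo_tool", "body": {
  "rows": [0,0,0,0,0,0,60,0,0,0,0,0,0,60,0,0,0,0,0,0,60,0,0,0,0,0,0.04,60,0,0,0,0,0,0.04,60,0,0,0,0,0,0.04,60,0,0,0,0,0,0.04,60]
}}

```text
clock: 6.78
tool_pos: [0.6232, 0.0391, 0.2579]
eef_rot: [3.14, 0.001, 2.468]
wrist_force: [1.2, 0.1, 0.6]
finger_gap: 0.0511
finger_force: 0.0
```

```bash
python3 w.py w2 dial_grip dial_tip index
```

```text
dial_grip [0.6256 0.0407 0.078 ] 0.82
index [0.6557 0.0143 0.053 ] 0.58
6.9833 [0.6247 0.039  0.2582] [179.76102354   0.28174972 141.37022971] [ 0.48214419  0.44632107 -0.78819022  1.62998055  0.33622228  1.19947748
  0.51790233]
```

View pics/w2.png

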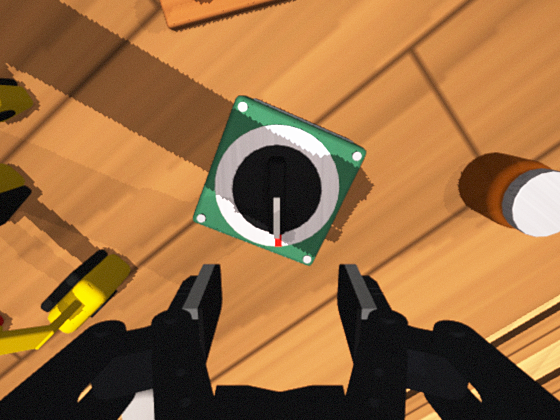

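The pointer at (277,235) lines up with the red mark at (278,243), so the dial is done. The middle-sized yellow pair is next.

>>> {"method": "servo_tool", "body": {
  "rows": [0,0,0.8,-0.0087,-0.02,0.003,75,0,0,0.8,-0.0087,-0.02,0.003,75,0,0,0.8,-0.0087,-0.02,0.003,75,0,0,0.8,-0.0087,-0.02,0.003,75,0,0,0.8,-0.0087,-0.02,0.003,75,0,0,0.8,-0.0087,-0.02,0.003,75,0,0,0.8,-0.0087,-0.02,0.003,75,0,0,0.8,-0.0087,-0.02,0.003,75,0,0,0.8,-0.0087,-0.02,0.003,75,0,0,0.8,-0.0087,-0.02,0.003,75,0,0,0.8,-0.0087,-0.02,0.003,75,0,0,0.8,-0.0087,-0.02,0.003,75,0,0,0,0,0,0,75],
  "grip_force": 40
}}

```text
clock: 8.07
tool_pos: [0.5159, -0.2085, 0.2889]
eef_rot: [-3.14, -0.004, -2.986]
wrist_force: [-0.4, -1.0, -0.7]
finger_gap: 0.0641
finger_force: 0.0
```

```bash
python3 w.py w3 ear_yellow ear_yellow_crown
```

```text
ear_yellow [ 0.3496 -0.1173  0.0025] 0.7
ear_yellow_crown [ 0.3497 -0.1135  0.1028] 0.9
ear_yellow_crown [ 0.5231 -0.1983  0.1432] 0.63
8.2167 [ 0.5183 -0.2017  0.2893] [ 1.79891038e+02 -7.48926571e-02 -1.70741128e+02] [ 1.08180841  0.30136736 -0.91979572  1.75287314  0.25317923  1.21517319
  1.82646946]
```

View pics/w3.png

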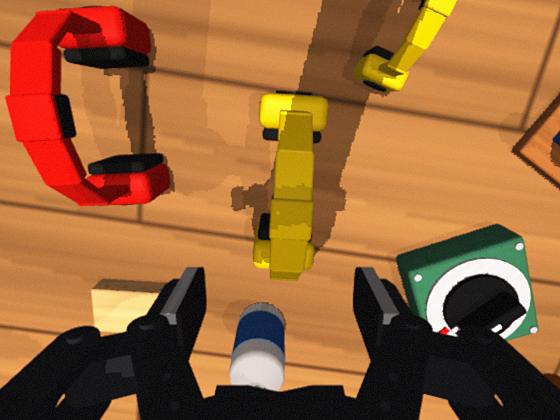

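The middle yellow pair lies at (290,190), with its cups at (294,108) and (285,256). The red pair is at upper left.

```bash
python3 - <<'E'
from h import *
r=np.load("w3.npz")
t=unproj(r,[[294,115],[285,255]],.07);d=t[1]-t[0];print(t.mean(0),np.degrees(np.arctan2(d[1],d[0])),np.hypot(d[0],d[1]))
print(unproj(r,[[294,155],[294,178],[292,200],[291,238]],.166)); print("axis at z.166:",)
c=unproj(r,[[275,196],[313,196]],.166);print(c)
# projection of candidate crown point
for P in ([.520,-.2,.166],[.5183,-.2017,.166]):
    p=np.linalg.inv(r["T"])@np.r_[P,1];p=r["mtx"]@p[:3];print(p[:2]/p[2])
E
```

```text
[ 0.51997966 -0.1980085   0.07      ] 5.8916618487086 0.1402719780327481
[[ 0.4736987  -0.20497888  0.166     ]
 [ 0.48936319 -0.20229974  0.166     ]
 [ 0.50514969 -0.20103236  0.166     ]
 [ 0.53359613 -0.19695624  0.166     ]]
axis at z.166:
[[ 0.50414989 -0.21333469  0.166     ]
 [ 0.49995944 -0.18692527  0.166     ]]
[289.96602308 219.9267136 ]
[288.01905586 217.351462  ]
```

>>> {"method": "servo_tool", "body": {
  "rows": [0,0,-0.4,0.002,0.003,-0.02,75,0,0,0,0,0,-0.035,75,0,0,0,0,0,-0.035,75,0,0,0,0,0,-0.02,75,0,0,0,0,0,-0.007,75,0,0,0,0,0,0,75,0,0,0,0,0,0,20,0,0,0,0,0,0,20,0,0,0,0,0,0,20,0,0,0,0,0,0,20,0,0,0,0,0,0,20],
  "grip_force": 40
}}

```text
clock: 9.13
tool_pos: [0.5228, -0.1998, 0.1756]
eef_rot: [-3.14, 0.004, -3.014]
wrist_force: [-0.2, 1.4, 6.5]
finger_gap: 0.029
finger_force: 42.0
```

```bash
python3 w.py w4 ear_yellow_crown
```

```text
ear_yellow_crown [ 0.5215 -0.1976  0.1437] 0.84
9.2333 [ 0.5228 -0.1998  0.1756] [-179.88503874    0.23113407 -172.71006723] [ 0.99935476  0.43415214 -0.85151471  1.86054187  0.38268088  1.01409171
  1.68627975]
```

>>> {"method": "servo_tool", "body": {
  "rows": [0,0,0,0,0,0.02,20,0,0,0,0,0,0.035,20,0,0,0,0,0,0.04,20,0,0,0,0,0,0.04,20,0,0,0,0,0,0.04,20,0,0,0,0,0,0.035,20,0,0,0,0,0,0.015,20]
}}

```text
clock: 9.82
tool_pos: [0.5225, -0.1996, 0.4039]
eef_rot: [-3.137, 0.006, -3.014]
wrist_force: [1.6, -0.4, -1.9]
finger_gap: 0.0288
finger_force: 41.1
```

>>> {"method": "servo_tool", "body": {
  "rows": [0,0,-0.3,0.001,0.015,0,20,0,0,-0.43,0.001,0.03,0,20,0,0,-0.43,0.001,0.036,0,20,0,0,-0.43,0.001,0.036,0,20,0,0,-0.43,0.001,0.036,0,20,0,0,-0.43,0.001,0.036,0,20,0,0,-0.43,0.001,0.036,0,20,0,0,-0.43,0.001,0.036,0,20,0,0,-0.43,0.001,0.036,0,20,0,0,-0.43,0.001,0.036,0,20,0,0,-0.43,0.001,0.036,0,20,0,0,-0.43,0.001,0.036,0,20,0,0,-0.43,0.001,0.036,0,20,0,0,-0.43,0.001,0.036,0,20,0,0,-0.43,0.001,0.036,0,20,0,0,-0.2,0,0.017,0,20,0,0,0,0,0,0,20,0,0,0,0,0,0,20]
}}

```text
clock: 11.32
tool_pos: [0.5346, 0.3316, 0.3974]
eef_rot: [-3.14, -0.001, 2.704]
wrist_force: [1.3, -1.5, -1.9]
finger_gap: 0.029
finger_force: 41.2
```

```bash
python3 - <<'E'
from plant import manip
import numpy as np,cv2
for c in ("top","scene","top"):
    r=manip.camera(c)
    cv2.imwrite("pics/a_%s.png"%c,r["img"][:,:,::-1])
    for q in ("rail_mid","cap_red","cap_yellow","ear_yellow_crown"):
        for d in manip.mark_of(c,q)[:2]: print(c,q,np.round(d["xyz"],4),round(d["score"],2))
s=manip.get_state();print(s["clock"],s["tool_pos"],np.degrees(s["eef_rot"]),s["finger_gap"])
E
```

```text
top rail_mid [0.5005 0.2516 0.1753] 0.7
top rail_mid [0.6223 0.0374 0.0807] 0.25
top cap_red [0.4284 0.0905 0.1724] 0.5
top ear_yellow_crown [ 0.3521 -0.1148  0.098 ] 0.91
top ear_yellow_crown [ 0.187  -0.3339  0.2002] 0.88
scene rail_mid [0.5046 0.2512 0.1777] 0.61
scene rail_mid [ 7.172e-01 -2.019e-01 -3.000e-04] 0.23
scene cap_red [0.4278 0.0904 0.1756] 0.61
scene cap_yellow [0.5836 0.416  0.1779] 0.8
scene ear_yellow_crown [ 0.1888 -0.331   0.2088] 0.96
scene ear_yellow_crown [ 0.3452 -0.1205  0.0976] 0.74
top rail_mid [0.4995 0.2535 0.1747] 0.97
top rail_mid [0.4298 0.0912 0.1733] 0.55
top cap_red [0.4334 0.0891 0.1739] 0.62
top cap_yellow [ 7.110e-01 -3.455e-01 -7.000e-04] 0.53
top ear_yellow_crown [ 0.3518 -0.1129  0.1022] 0.59
top ear_yellow_crown [ 0.1869 -0.3307  0.2008] 0.56
12.0667 [0.5358066  0.33038534 0.39831785] [1.79997819e+02 1.71629807e-03 1.54697340e+02] 0.02894591105188335
```

>>> {"method": "servo_tool", "body": {
  "rows": [0,0,0,0.005,-0.002,-0.015,20,0,0,0,0,0,-0.03,20,0,0,0,0,0,-0.03,20,0,0,0,0,0,-0.03,20,0,0,0,0,0,-0.03,20,0,0,0,0,0,-0.025,20,0,0,0,0,0,-0.015,20,0,0,0,0,0,-0.008,20,0,0,0,0,0,-0.004,20,0,0,0,0,0,0,20,0,0,0,0,0,0,20]
}}

```text
clock: 12.98
tool_pos: [0.5416, 0.3293, 0.2128]
eef_rot: [3.139, 0.001, 2.7]
wrist_force: [-0.4, -0.4, -0.9]
finger_gap: 0.0286
finger_force: 41.1
```

```bash
python3 - <<'E'
from plant import manip
import numpy as np,cv2
r=manip.camera("scene")
cv2.imwrite("pics/b_scene.png",cv2.resize(r["img"][170:380,220:470,::-1],None,fx=2.8,fy=2.8,interpolation=cv2.INTER_CUBIC))
for q in ("ear_yellow_crown",):
    for d in manip.mark_of("scene",q)[:4]: print(q,np.round(d["xyz"],4),round(d["score"],2))
s=manip.get_state();print(s["clock"],s["tool_pos"],np.degrees(s["eef_rot"]),s["finger_gap"],s["wrist_force"])
E
```

```text
ear_yellow_crown [0.541  0.3367 0.1793] 0.97
ear_yellow_crown [ 0.3445 -0.1186  0.0997] 0.78
ear_yellow_crown [ 0.1886 -0.3325  0.2067] 0.61
13.0833 [0.54174954 0.32943155 0.21331828] [1.79821796e+02 1.02960914e-01 1.54693589e+02] 0.028234955727079424 [-0.11887626  0.07272426 -1.64915887]
```

View pics/b_scene.png

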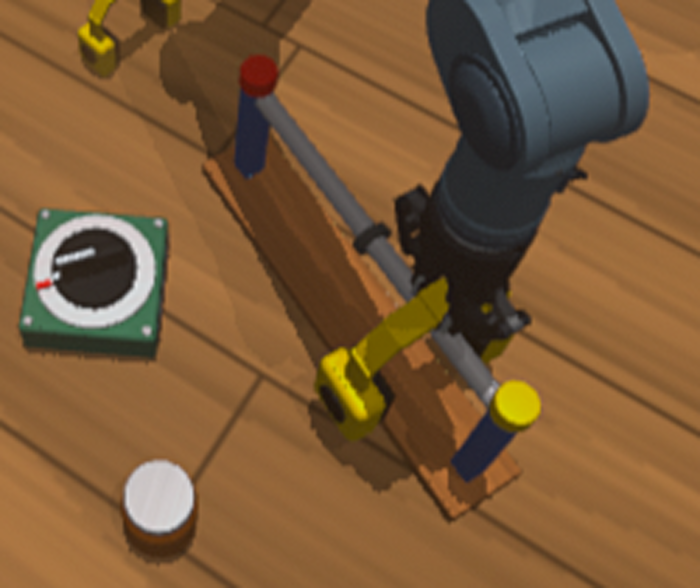

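It straddles the bar at (430,300). The pointer (75,256) is parallel to the centre-to-mark line, so the dial still holds. I lower the last millimetres.

>>> {"method": "servo_tool", "body": {
  "rows": [0,0,0,0,0,-0.003,20,0,0,0,0,0,-0.002,20,0,0,0,0,0,0,20,0,0,0,0,0,0,20]
}}

```text
clock: 13.42
tool_pos: [0.5408, 0.3283, 0.2062]
eef_rot: [-3.141, 0.0, 2.7]
wrist_force: [1.0, 1.1, -1.2]
finger_gap: 0.0293
finger_force: 41.1
```

>>> {"method": "servo_tool", "body": {
  "rows": [0,0,0,0,0,-0.0015,20,0,0,0,0,0,0,20,0,0,0,0,0,0,45,0,0,0,0,0,0,60,0,0,0,0,0,0,60,0,0,0,0,0,0,60,0,0,0,0,0,0.01,60,0,0,0,0,0,0.03,60,0,0,0,0,0,0.04,60]
}}

```text
clock: 14.17
tool_pos: [0.5392, 0.3264, 0.2823]
eef_rot: [-3.135, -0.004, 2.7]
wrist_force: [0.4, 0.3, 0.2]
finger_gap: 0.0511
finger_force: 0.0
```

```bash
python3 w.py w5 ear_yellow_crown rail_mid cap_yellow
```

```text
ear_yellow_crown [0.5036 0.2495 0.0024] 0.69
ear_yellow_crown [0.5428 0.3317 0.1736] 0.61
ear_yellow_crown [0.6541 0.0146 0.0547] 0.22
rail_mid [0.4995 0.2534 0.1735] 0.93
cap_yellow [0.5778 0.4159 0.1711] 0.9
cap_yellow [ 7.683e-01  2.075e-01 -7.000e-04] 0.65
14.3667 [0.5415 0.3296 0.2875] [1.79783837e+02 1.42105201e-01 1.54708722e+02] [ 0.11856388  0.50803674 -0.98708092  1.57065582  0.43665028  1.29530914
  0.20013327]
```

View pics/w5.png

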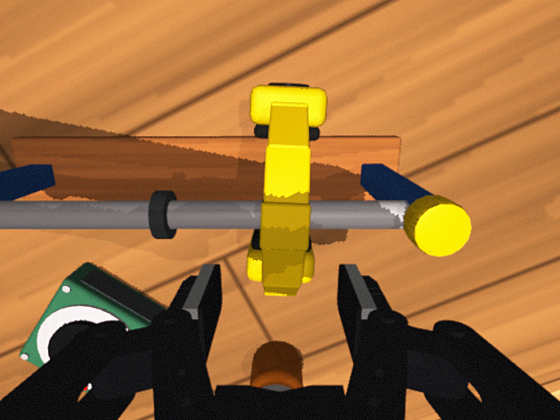

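Yellow hangs cleanly at (287,205), between the collar and the yellow cap. Now the red pair.

>>> {"method": "servo_tool", "body": {
  "rows": [0,0,0.42,-0.0034,-0.037,0.005,75,0,0,0.42,-0.0034,-0.037,0,75,0,0,0.42,-0.0034,-0.0374,0,75,0,0,0.42,-0.0034,-0.0374,0,75,0,0,0.42,-0.0034,-0.0374,0,75,0,0,0.42,-0.0034,-0.0374,0,75,0,0,0.42,-0.0034,-0.0374,0,75,0,0,0.42,-0.0034,-0.0374,0,75,0,0,0.42,-0.0034,-0.0374,0,75,0,0,0.42,-0.0034,-0.0374,0,75,0,0,0.42,-0.0034,-0.0374,0,75,0,0,0.42,-0.0034,-0.0374,0,75,0,0,0.42,-0.0034,-0.0374,0,75,0,0,0.42,-0.0034,-0.0374,0,75,0,0,0.42,-0.0034,-0.0374,0,75,0,0,0.42,-0.0034,-0.0374,0,75,0,0,0.42,-0.0034,-0.0374,0,75,0,0,0.42,-0.0034,-0.0374,0,75,0,0,0.42,-0.0034,-0.0374,0,75,0,0,0,0,0,0,75]
}}

```text
clock: 16.03
tool_pos: [0.4712, -0.3928, 0.287]
eef_rot: [-3.14, -0.004, -2.901]
wrist_force: [-1.4, -2.8, 0.3]
finger_gap: 0.0636
finger_force: 0.0
```

```bash
python3 w.py w6 ear_red ear_red_crown
```

```text
ear_red_crown [ 0.472  -0.3783  0.1423] 0.78
16.1833 [ 0.4753 -0.3814  0.2882] [ 1.79817754e+02 -4.92994681e-02 -1.65503932e+02] [ 1.36328292  0.45194025 -0.97685057  1.62564392  0.38594273  1.27551078
  2.14146454]
```

View pics/w6.png

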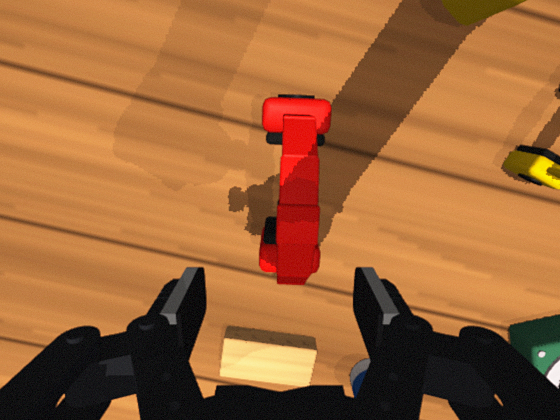

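The red pair is at (298,200), cups at (296,115) and (291,258), nearly aligned with the jaws.

```bash
python3 - <<'E'
from h import *
r=np.load("w6.npz")
t=unproj(r,[[296.5,118],[291,258]],.07);d=t[1]-t[0];print(t.mean(0),np.degrees(np.arctan2(d[1],d[0])))
t=unproj(r,[[300,155],[298,240]],.166);d=t[1]-t[0];print(t,np.degrees(np.arctan2(d[1],d[0])))
E
```

```text
[ 0.47582911 -0.37731965  0.07      ] 12.364139051898633
[[ 0.42760914 -0.3891252   0.166     ]
 [ 0.48740775 -0.37476245  0.166     ]] 13.505772474791794
```

>>> {"method": "servo_tool", "body": {
  "rows": [0,0,-0.3,0,0.004,-0.02,75,0,0,0,0,0,-0.035,75,0,0,0,0,0,-0.035,75,0,0,0,0,0,-0.02,75,0,0,0,0,0,-0.006,75,0,0,0,0,0,0,75,0,0,0,0,0,0,20,0,0,0,0,0,0,20,0,0,0,0,0,0,20,0,0,0,0,0,0,20,0,0,0,0,0,0,20],
  "grip_force": 40
}}

```text
clock: 17.1
tool_pos: [0.478, -0.3784, 0.1763]
eef_rot: [-3.138, 0.003, -2.913]
wrist_force: [0.2, -0.2, 5.5]
finger_gap: 0.0287
finger_force: 41.6
```

```bash
python3 w.py w7 ear_red_crown
```

```text
ear_red_crown [ 0.4713 -0.3794  0.1451] 0.93
17.2 [ 0.478  -0.3785  0.1763] [-179.78592702    0.18426465 -166.93487975] [ 1.30194197  0.55717905 -0.90522656  1.73742338  0.49053066  1.08511631
  2.03430812]
```

>>> {"method": "servo_tool", "body": {
  "rows": [0,0,0,0,0,0.02,20,0,0,0,0,0,0.035,20,0,0,0,0,0,0.04,20,0,0,0,0,0,0.04,20,0,0,0,0,0,0.04,20,0,0,0,0,0,0.035,20,0,0,0,0,0,0.02,20]
}}

```text
clock: 17.78
tool_pos: [0.4771, -0.3773, 0.4082]
eef_rot: [-3.138, 0.003, -2.913]
wrist_force: [0.6, 0.3, -1.7]
finger_gap: 0.0292
finger_force: 40.6
```

>>> {"method": "servo_tool", "body": {
  "rows": [0,0,-0.3,0,0.015,0,20,0,0,-0.48,0,0.03,0,20,0,0,-0.48,0,0.035,0,20,0,0,-0.48,0,0.035,0,20,0,0,-0.48,0,0.035,0,20,0,0,-0.48,0,0.035,0,20,0,0,-0.48,0,0.035,0,20,0,0,-0.48,0,0.035,0,20,0,0,-0.48,0,0.035,0,20,0,0,-0.48,-0.001,0.035,0,20,0,0,-0.48,-0.001,0.035,0,20,0,0,-0.48,-0.001,0.035,0,20,0,0,-0.48,-0.001,0.035,0,20,0,0,-0.48,-0.001,0.035,0,20,0,0,-0.48,-0.001,0.035,0,20,0,0,-0.48,-0.001,0.035,0,20,0,0,-0.2,0,0.018,0,20,0,0,0,0,0,0,20,0,0,0,0,0,0,20]
}}

```text
clock: 19.37
tool_pos: [0.4678, 0.1772, 0.403]
eef_rot: [-3.14, -0.001, 2.704]
wrist_force: [-0.5, -1.0, -2.4]
finger_gap: 0.0289
finger_force: 40.6
```

```bash
python3 w.py w8 ear_red_crown
```

```text
ear_red_crown [0.4618 0.1752 0.37  ] 0.77
19.4667 [0.4691 0.174  0.403 ] [-1.79858705e+02 -1.11325273e-02  1.54521043e+02] [ 0.85458778  0.15762539 -1.38719484  1.70466377  0.15818203  1.41206768
  0.57020485]
```

>>> {"method": "servo_tool", "body": {
  "rows": [0,0,0,0.003,0,-0.015,20,0,0,0,0,0,-0.025,20,0,0,0,0,0,-0.025,20,0,0,0,0,0,-0.015,20,0,0,0,0,0,0,20]
}}

```text
clock: 19.88
tool_pos: [0.4705, 0.1711, 0.3196]
eef_rot: [-3.135, -0.005, 2.694]
wrist_force: [-1.2, -1.0, -3.0]
finger_gap: 0.0291
finger_force: 40.6
```

```bash
python3 w.py w9 ear_red_crown
```

```text
ear_red_crown [0.4645 0.1731 0.2857] 0.8
19.9833 [0.4726 0.1735 0.3235] [-1.79922382e+02 -2.25454117e-02  1.54406221e+02] [ 0.75475112  0.25144107 -1.32645771  1.81787286  0.25573608  1.27247177
  0.48296493]
```

j3 is moving away from its limit, so I continue down, from .3235 to about .207.

>>> {"method": "servo_tool", "body": {
  "rows": [0,0,0,0,0,-0.02,20,0,0,0,0,0,-0.03,20,0,0,0,0,0,-0.03,20,0,0,0,0,0,-0.018,20,0,0,0,0,0,-0.01,20,0,0,0,0,0,-0.005,20,0,0,0,0,0,0,20,0,0,0,0,0,0,20,0,0,0,0,0,0,20]
}}

```text
clock: 20.73
tool_pos: [0.4737, 0.1762, 0.2126]
eef_rot: [3.139, 0.003, 2.698]
wrist_force: [-0.1, 0.6, -2.6]
finger_gap: 0.0289
finger_force: 40.6
```

```bash
python3 w.py wa ear_red_crown rail_mid; python3 -c "
from plant import manip
s=manip.get_state();print(s['wrist_force'],s['tool_pos'])"
```

```text
ear_red_crown [0.4709 0.1792 0.1802] 0.86
rail_mid [0.4997 0.2503 0.1733] 0.96
20.8833 [0.473  0.1759 0.212 ] [1.79928748e+02 1.03583350e-01 1.54582921e+02] [ 0.59775778  0.39346193 -1.20170315  1.94620243  0.41782152  1.08275995
  0.34630471]
[ 0.28297013 -0.88432885 -3.12269184] [0.47303366 0.17592272 0.21195288]
```

>>> {"method": "servo_tool", "body": {
  "rows": [0,0,0,0,0,-0.004,20,0,0,0,0,0,-0.002,20,0,0,0,0,0,0,20,0,0,0,0,0,0,20,0,0,0,0,0,0,45,0,0,0,0,0,0,60,0,0,0,0,0,0,60,0,0,0,0,0,0,60,0,0,0,0,0,0.01,60,0,0,0,0,0,0.03,60,0,0,0,0,0,0.04,60,0,0,0,0,0,0.03,60]
}}

```text
clock: 21.88
tool_pos: [0.4723, 0.1764, 0.3173]
eef_rot: [3.14, 0.0, 2.699]
wrist_force: [1.2, 0.2, 0.1]
finger_gap: 0.0514
finger_force: 0.0
```

>>> {"method": "servo_tool", "body": {
  "rows": [0,0,0,0.01,-0.03,0.01,60,0,0,0,0.01,-0.035,0.01,60,0,0,0,0.01,-0.035,0,60,0,0,0,0.01,-0.035,0,60,0,0,0,0.01,-0.035,0,60,0,0,0,0.01,-0.035,0,60,0,0,0,0.01,-0.035,0,60,0,0,0,0.01,-0.035,0,60,0,0,0,0,-0.02,0,60,0,0,0,0,0,0,60,0,0,0,0,0,0,60]
}}

```text
clock: 22.8
tool_pos: [0.5522, -0.1214, 0.3349]
eef_rot: [3.141, -0.001, 2.694]
wrist_force: [0.4, -0.2, 0.4]
finger_gap: 0.0514
finger_force: 0.0
```

```bash
python3 - <<'E'
from plant import manip
import numpy as np,cv2
ims=[]
for c in ("scene","top"):
    r=manip.camera(c)
    ims.append(r["img"][:,:,::-1])
    for q in ("ear_red_crown","ear_yellow_crown","dial_tip","index","glue","jar","offcut"):
        for d in manip.mark_of(c,q)[:3]: print(c,q,np.round(d["xyz"],3),round(d["score"],2))
a=cv2.resize(ims[0][170:370,200:440],(720,600),interpolation=cv2.INTER_CUBIC)
cv2.imwrite("pics/end.png",a)
s=manip.get_state();print(s["clock"],s["tool_pos"],s["wrist_force"])
E
```

```text
scene ear_red_crown [0.472 0.174 0.18 ] 0.97
scene ear_red_crown [ 0.719 -0.199 -0.002] 0.43
scene ear_yellow_crown [0.539 0.336 0.173] 0.86
scene ear_yellow_crown [ 0.344 -0.121  0.098] 0.76
scene dial_tip [0.655 0.012 0.056] 0.88
scene index [0.658 0.014 0.058] 0.71
scene index [0.504 0.255 0.   ] 0.53
scene index [0.424 0.086 0.175] 0.3
scene glue [ 0.719 -0.202  0.   ] 0.86
scene glue [0.657 0.013 0.056] 0.52
scene glue [0.504 0.256 0.002] 0.2
scene jar [ 0.768  0.206 -0.002] 0.68
scene jar [0.654 0.01  0.054] 0.65
scene offcut [ 0.711 -0.35  -0.001] 0.72
scene offcut [0.653 0.014 0.058] 0.25
top ear_red_crown [0.473 0.178 0.175] 0.96
top ear_red_crown [0.467 0.177 0.031] 0.37
top ear_yellow_crown [0.539 0.327 0.177] 0.76
top ear_yellow_crown [ 0.187 -0.336  0.198] 0.73
top ear_yellow_crown [ 0.349 -0.115  0.101] 0.64
top dial_tip [0.659 0.012 0.055] 0.82
top dial_tip [ 0.505  0.252 -0.   ] 0.62
top jar [0.77  0.21  0.001] 0.56
top offcut [ 0.712 -0.35   0.002] 0.56
23.6 [ 0.55222391 -0.11943929  0.33474735] [ 0.04522473 -0.39228048  0.37214636]
```

View pics/end.png

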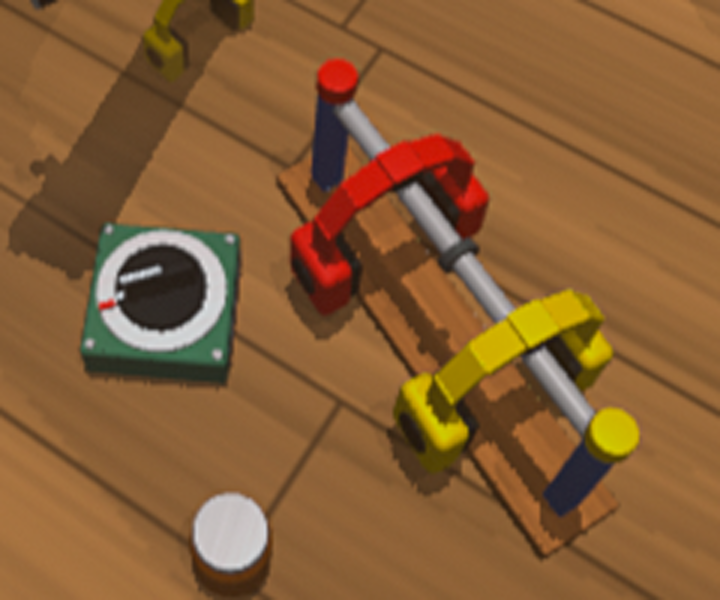

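Red straddles the bar at (390,180) and yellow at (530,330), each on the half with its own cap. The pointer is at the mark (107,305), and the arm is clear of everything.

```bash
python3 -c "
from plant import manip
print(manip.hand_in())"
```

```text
the job is handed in; nothing more can be done
None
```

I turned the dial back to the red mark, hung the yellow and then the red ear defenders on their own halves of the rail, and handed the job in at about 24 s; the hand-in returned no verdict.

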